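Stencil plate onto the register pin of the drawing board

TASK

Pick up the loose wooden stencil plate by its handle and lay it on the drawing board so that its small round hole drops over the board's register pin and the plate lies fully flat on the board; keep its long edge about two finger widths clear of the stop post until it is down. Then swing the plate round the pin, clockwise seen from above, until that edge rests against the stop post, and let go. Work gently, lowering the plate slowly (never more than 50 N between plate and board, pin or post), and leave the mug, the roll of tape and the scissors where they are.

Things in the scene. Friction and masses are not known exactly. Their poses are not given: they have to be found in the camera images.
- board: Brown wooden drawing board fixed to the table, 220 (x) x 200 (y) x 12 mm, with a sheet of paper on it. Origin at the centre of its underside, x along its 220 mm side (roughly away from the robot), z up; top at z = 12 mm. Its steel register pin is 8 mm in diameter, stands 12 mm above the board, tip chamfered to 6.6 mm, and does not give way.
- pin_window (a point): Centre of the 34 mm square dark window in the board's top, at (-60, 0, 12) mm in the board's frame. The register pin stands in this window on a carriage locked at an unknown place: up to 6 mm from this point along the board's x and up to 6 mm along its y. The pin's own pose is not reported: see it or feel for it.
- stop_post (a point): Centre of the top of the round steel stop post fixed to the board, 12 mm diameter, 22 mm tall above the board, at (30, -56, 34) mm in the board's frame. Board, pin and post are rigid: a held plate that lands at 15 mm/s can peak at 50 N, at 6 to 10 mm/s it stays well below.
- plate: Loose dark wooden stencil plate, 150 (x) x 100 (y) x 8 mm, 0.18 to 0.35 kg, flat on the table. Origin at the centre of its underside, x along its length, z up. Locating hole at its -x end, two 20 x 30 mm stencil openings at +x. Mounted, its x points roughly along the board's x and its -y long edge rests against the stop post, whose centre is then at y = -56 mm in the plate's frame.
- plate_hole (a point): Centre of the 10 mm round through hole in the plate, on its underside, at (-55, 0, 0) mm in the plate's frame, with a 1 mm chamfer.
- plate_grip (a point): Point in the plate's wooden handle block, 36 mm above the plate's underside, over the plate's centre. The block is 56 mm long (plate x), 16 mm wide (plate y), top 44 mm above the underside, on a 70 x 26 mm foot that ends 11 mm above the underside. Grip across the plate's y.
- mug: White dotted mug standing on the table, 91 mm tall, 82 x 114 mm with its handle. Bystander; origin at the centre of its underside.
- tape: Roll of beige tape lying flat, 96 mm diameter, 25 mm tall. Bystander; origin at the centre of its underside.
- scissors: Scissors lying flat, 184 mm long, 11 mm thick. Bystander; origin at the centre of their underside.
Things that resemble listed ones, but are neither listed nor needed, are in the scene too. Leave any red or turquoise look-alike of the plate alone.

How it is judged:
On the way, in this order (a step that is already met when the one before it is completed fails the run):
1. the plate lies flat on the board with its hole over the pin, its -y edge still at least 12 mm clear of the stop post (z of each of plate, plate_hole in the frame of board below 0.0145 m and angle between plate's own z axis and vertical below 0.035 rad and horizontal distance between plate_hole and pin_window below 0.012 m and y of stop_post in the frame of plate below -0.068 m), for 0.1 s.
2. the plate is swung until its -y edge rests against the stop post (y of stop_post in the frame of plate above -0.0595 m and z of plate in the frame of board below 0.0145 m and horizontal distance between plate_hole and pin_window below 0.012 m), for 0.1 s.
At the end, for the whole second after the job is handed in: The plate lies flat on the board (within 2.5 mm and 0.03 rad) with its hole over the register pin (hole within 12 mm of the window's centre) and its -y edge against the stop post (gap under 3.5 mm), released and at rest (all of step 2 and z of plate_hole in the frame of board below 0.0145 m and angle between plate's own z axis and vertical below 0.03 rad and y of stop_post in the frame of plate below -0.05 m and x of stop_post in the frame of plate above 0 m and linear speed of plate below 0.01 m/s); the robot touches nothing.
It fails at once if more than 50 N between the plate and the board, its pin or its stop post (contact force between plate and board above 50 N).
It fails at once if the mug, the tape or the scissors moved more than 30 mm (distance of any of mug, tape, scissors from where it was at the start of the episode above 0.03 m).
It also fails if it takes over 72 s, if anything falls off the work surface, if the arm or the gripper's body presses on something with over 40 N, if the wrist force passes 120 N, or if a joint passes its speed limit or range.

ROBOT

A 6-joint arm with a two-finger parallel gripper is mounted at the origin on the work surface; the furniture and walls round the work are solid. World frame = base frame: x ahead of the robot, y to its left, z up, the work surface at z = 0. Lengths are in m, angles in rad, forces in N, time in s.
With the tool pointing down it reaches from about 0.35 to 0.975 m from the base axis. Payload 4.9 kg.
Tool frame: the origin (TCP) lies midway between the tips of the shut fingers; the grasp point (between the pads) lies 19 mm behind it; z points along the fingers, y is the line along which they close (so a half turn about z gives the same grasp; the last joint's range is limited). The gripper opens to 85 mm and grips with 20 to 120 N. Pads are 22 mm wide; open, the fingers measure 114 mm over their backs; the gripper's body (76 mm by 85 mm) begins 54 mm behind the grasp point. The pads swing forward as they close: fully open they stand 13 mm farther back than shut.
Start: joints at [1.038, 0.053, 1.613, -0, 1.476, -0.119], TCP at [0.251, 0.572, 0.231] pointing down, gripper open.
Joint ranges: [-3.01, 3.01], [-1.01, 2.22], [0.06, 2.58], [-1.02, 4.17], [0.09, 2.62], [-3.14, 3.14]. Speed limits (rad/s): [2.57, 2.57, 3.14, 3.14, 3.14, 3.14].

INTERFACE

Orientations are given as a rotation vector (axis times angle).
In Python, from station import ctrl gives the robot as it stands.
- The arm moves only by the shell command python3 -m handwheel 'ROWS' [FORCE]. ROWS is JSON, a list of rows, each an object with "gripper": the gripper command: -1 is fully open, 1 is shut, values between are in proportion; "offset": the shift along the tool's x, y, z in mm, a list of three; "rotation": the turn, a rotation vector about the tool's x, y, z in rad, a list of three. A call has exactly 8 rows; each row is the pose to reach, as a shift and turn from the pose commanded when the call began, along the tool's axes at that moment; what a row does not reach only later rows make up. A row lasts 1/8 s, in which the tool goes at most 62.5 mm and 10.7 degrees, less where a joint would pass 70% of its speed; a pose out of reach is approached as far as the arm can. A call with a gripper value outside its range is refused whole. The fingers move at their own pace and stop on an object; FORCE is the grip in N (left out, the last holds). Time passes only in rows, so rows that repeat a pose let the fingers close, or fill a call up. It gives the time, the measured TCP pose, the force, the opening and the grip force at its end, in the units of the state.
- ctrl.get_obs(): the state, without advancing time (a new reading comes with each control period).
- ctrl.get_image(name): name is "scene" or "side" or "wrist"; returns a dict with "image" (480x640x3 uint8, red, green, blue), "fovy" (degrees; the focal length in pixels is half the picture's height over the tangent of half this angle, whatever the lens; pixels are square), "cx", "cy" (the principal point, pixels), "k1" (the pictures are not rectified: a ray, as slopes to the right and down, at radius r is drawn at 1 + k1 r^2 times it, then the intrinsics apply), "xyz" and "attitude" of the camera in the world. Camera axes: x right, y up, looking along -z (the intrinsics and any distortion apply to the point x, -y, -z); pixel columns grow to the right and rows downward; lengths in m; the calibration is good to about 2 mm. A picture is of the moment at which its call begins. There is no depth.
- ctrl.finish_job(): hands the job in; it is judged then, once.
The state is a dict: "t": time; "q": joint angles; "dq": joint speeds; "effort": joint torques, N m; "tool_pos": TCP position; "tool_rot": TCP orientation; "contact_force": force on the tool from outside, world axes, zero at the start; "wrist_torque": the same for the moment, N m; "opening": finger opening in m; "grip_force": force on a finger pad.
Only numpy, scipy, OpenCV 4.12 (cv2) and the standard library are available. Lean on these libraries where they do the work, as an engineer would, in place of code of your own. Each camera call takes 0.05 s, during which the arm holds its last target. There are 200 camera calls.

## Working session

There is one attempt and no reset: what is moved stays moved. The work goes in short steps, Python scripts to look and compute and a shell command to move; the robot and the scene stay as the last step left them, time stands still between calls to the robot, and variables do not carry over. Pictures are saved under pics/ and viewed, at most 10 in all, crops included, and the job is handed in when it is done.

```bash
mkdir -p pics; cat > h.py <<'E'
import numpy as np, cv2
from scipy.spatial.transform import Rotation as R
from station import ctrl
def cam(name):
    d=ctrl.get_image(name); return d
def Rm(d):
    a=np.array(d["attitude"],float)
    return a if a.shape==(3,3) else R.from_rotvec(a).as_matrix() if a.size==3 else R.from_quat(a).as_matrix()
def KD(d):
    f=240/np.tan(np.radians(d["fovy"])/2)
    return np.array([[f,0,d["cx"]],[0,f,d["cy"]],[0,0,1.]]),np.array([d["k1"],0,0,0,0.])
def unproj(d,uv,z):
    K,D=KD(d); p=cv2.undistortPoints(np.array(uv,float).reshape(-1,1,2),K,D).reshape(-1,2)
    r=np.c_[p[:,0],-p[:,1],-np.ones(len(p))]@Rm(d).T
    o=np.array(d["xyz"]); return o+r*((z-o[2])/r[:,2])[:,None]
def proj(d,X):
    K,D=KD(d); c=(np.atleast_2d(X)-np.array(d["xyz"]))@Rm(d)*[1,-1,-1]
    return cv2.projectPoints(c,np.zeros(3),np.zeros(3),K,D)[0].reshape(-1,2)
def save(d,name): cv2.imwrite("pics/"+name,cv2.cvtColor(d["image"],cv2.COLOR_RGB2BGR))
E
python3 - <<'E'
from h import *
import pickle
for n in("scene","side","wrist"):
    d=cam(n); save(d,n+"0.png"); pickle.dump(d,open(n+"0.pkl","wb")); print(n,d["fovy"],d["k1"],d["xyz"],d["attitude"])
print(ctrl.get_obs())
E
```

```text
scene 49.64651942279582 -0.13173401353763398 [-0.06852617 -0.91298807  0.54315513] [ 1.10313419 -0.35193968 -0.49645716]
side 48.85292268054888 -0.05738484190654052 [ 0.16302151 -1.12575187  0.56757488] [ 1.13710766 -0.18336407 -0.24441868]
wrist 63.58600020506493 -0.08658654524382894 [0.17573017 0.60542069 0.37249718] [-0.28779067 -0.18549613  1.14701384]
{'t': 0.15, 'q': array([ 1.03801779e+00,  5.32309518e-02,  1.61396832e+00, -7.68232773e-06,
        1.47601179e+00, -1.18986028e-01]), 'dq': array([ 0.00066967, -0.00354637, -0.00396216,  0.00029704,  0.00180992,
        0.0009153 ]), 'effort': array([ 1.80642633e-04, -3.94242203e+01, -3.70721447e+01, -1.09426101e-04,
        4.73508248e-03, -5.90206923e-06]), 'tool_pos': array([0.2510482 , 0.57183329, 0.23033562]), 'tool_rot': array([-6.45250195e-01, -3.07409191e+00,  2.41183907e-03]), 'contact_force': array([ 0.37468044, -0.66648649,  0.69012411]), 'wrist_torque': array([ 7.99241322e-05,  3.51514464e-02, -2.72711174e-02]), 'grip_force': 0.0, 'opening': 0.08544347152310476}
```

View pics/scene0.png

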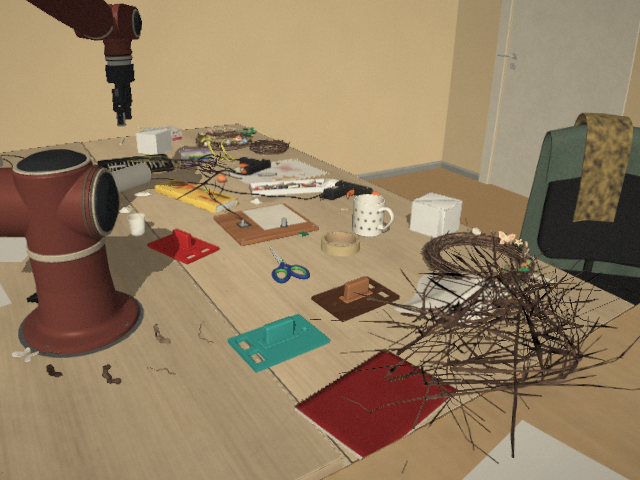

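View pics/side0.png

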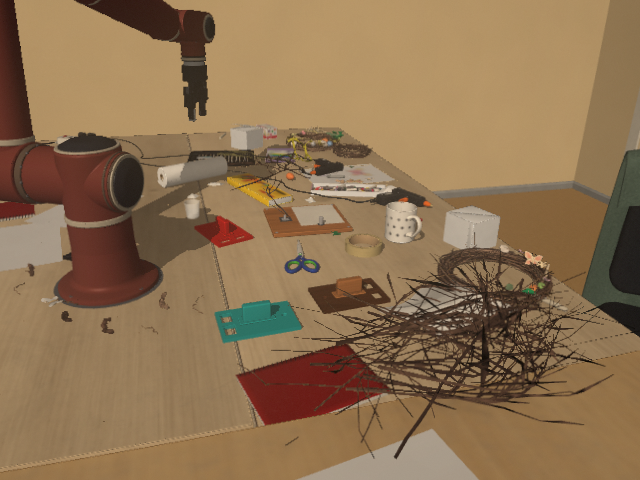

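The scene and side pictures show three plate-like things: red at scene (183,245), turquoise at (280,341) and dark brown wood at (355,297). The dark brown one fits "dark wooden", and the other two are the look-alikes. The board is at (266,223). I'll confirm with an enlarged crop.

```bash
python3 - <<'E'
from h import *
import pickle
d=pickle.load(open("scene0.pkl","rb")); im=cv2.cvtColor(d["image"],cv2.COLOR_RGB2BGR)
a=cv2.resize(im[265:325,300:410],(792,432),interpolation=cv2.INTER_CUBIC)
d2=pickle.load(open("side0.pkl","rb"))
cv2.imwrite("pics/crop1.png",a)
print(unproj(d,[[312,297],[353,275],[400,296],[355,319]],0.008))
print(unproj(d2,[[309,290],[376,278],[390,297],[321,311]],0.008))
print(unproj(d,[[214,220],[281,202],[318,232],[240,244]],0.012))
print(unproj(d2,[[263,208],[338,204],[352,231],[278,236]],0.012))
E
```

```text
[[ 0.41941972 -0.1535249   0.008     ]
 [ 0.54657327 -0.11946156  0.008     ]
 [ 0.5761761  -0.24191377  0.008     ]
 [ 0.44610113 -0.26334116  0.008     ]]
[[ 0.41910561 -0.16404489  0.008     ]
 [ 0.57955432 -0.14860797  0.008     ]
 [ 0.57715282 -0.23609211  0.008     ]
 [ 0.42061346 -0.25296492  0.008     ]]
[[0.40210214 0.31583069 0.012     ]
 [0.62691812 0.34978602 0.012     ]
 [0.6021482  0.10906968 0.012     ]
 [0.39800504 0.14121967 0.012     ]]
[[0.41070272 0.34446556 0.012     ]
 [0.63964427 0.32554425 0.012     ]
 [0.61221844 0.11371771 0.012     ]
 [0.4117113  0.12832957 0.012     ]]
```

View pics/crop1.png

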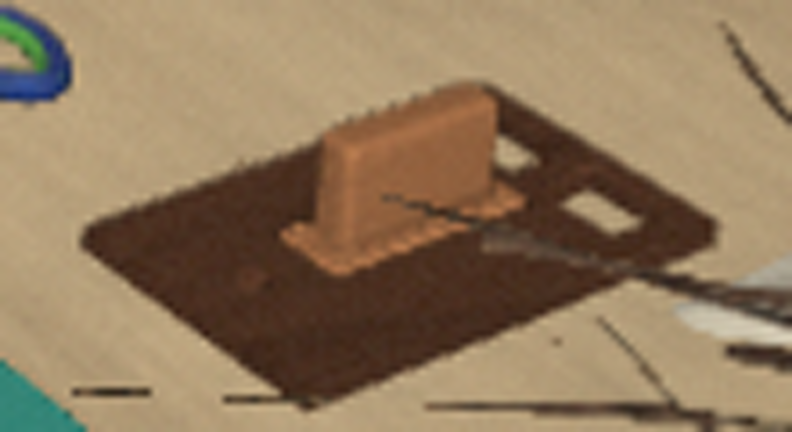

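The crop confirms it: dark wooden plate, wooden handle, hole at about crop (250,280) on the near (-x) end and openings at the +x end. Next I'll fly the wrist camera over the board, which is on the way to the plate.

```bash
cat >> h.py <<'E'
def move(pos,yaw):
    """tool pointing down, tool y along +-(plate y) for plate yaw (rad); prints offset mm and rotation in tool axes"""
    o=ctrl.get_obs(); Rc=R.from_rotvec(o["tool_rot"]).as_matrix()
    best=None
    for s in(0,np.pi):
        Rt=R.from_euler("z",yaw+s).as_matrix()@np.diag([1,-1,-1.])
        rv=R.from_matrix(Rc.T@Rt).as_rotvec()
        if best is None or np.linalg.norm(rv)<np.linalg.norm(best): best=rv
    print("t",round(o["t"],2),"offset",np.round(Rc.T@(np.array(pos)-o["tool_pos"])*1e3,1),"rot",np.round(best,4))
E
python3 - <<'E'
from h import *
import pickle
d=pickle.load(open("wrist0.pkl","rb"));o=ctrl.get_obs();Rc=R.from_rotvec(o["tool_rot"]).as_matrix()
print(Rc); print("cam in tool",Rc.T@(d["xyz"]-o["tool_pos"]),"look",Rc.T@-Rm(d)[:,2], "img up", Rc.T@Rm(d)[:,1])
move([.53,.23,.30],-0.08); move([.55,.23,.30],0.08)
print(unproj(d,[[320,240],[320,470],[320,10]],0.0))
E
```

```text
[[-9.15602722e-01  4.02083314e-01 -8.15446141e-04]
 [ 4.02084098e-01  9.15601673e-01 -1.39797648e-03]
 [ 1.84520834e-04 -1.60786900e-03 -9.99998690e-01]]
cam in tool [ 0.08249258  0.00023999 -0.14214691] look [-3.18270015e-01 -2.76820284e-04  9.48000064e-01] img up [ 9.48000062e-01 -3.90715997e-04  3.18269900e-01]
t 0.15 offset [-392.8 -200.9  -69.4] rot [-0.0016 -0.0005 -0.3338]
t 0.15 offset [-411.2 -192.9  -69.4] rot [-0.0015 -0.0006 -0.4938]
[[0.29303039 0.55596825 0.        ]
 [0.58847221 0.42718586 0.        ]
 [0.09914679 0.64063979 0.        ]]
```

```bash
python3 -m handwheel '[{"gripper":-1,"offset":[-45,-27,0],"rotation":[0,0,-0.05]},{"gripper":-1,"offset":[-95,-58,5],"rotation":[0,0,-0.11]},{"gripper":-1,"offset":[-147,-90,10],"rotation":[0,0,-0.17]},{"gripper":-1,"offset":[-199,-121,15],"rotation":[0,0,-0.23]},{"gripper":-1,"offset":[-251,-153,20],"rotation":[0,0,-0.29]},{"gripper":-1,"offset":[-303,-185,25],"rotation":[0,0,-0.35]},{"gripper":-1,"offset":[-356,-217,30],"rotation":[0,0,-0.41]},{"gripper":-1,"offset":[-356,-217,30],"rotation":[0,0,-0.41]}]' 40
python3 - <<'E'
from h import *
import pickle
d=cam("wrist"); save(d,"w1.png"); pickle.dump(d,open("w1.pkl","wb")); move([.47,-.197,.20],0.13)
E
```

```text
t: 1.15
tool_pos: [0.4914, 0.2271, 0.2005]
tool_rot: [-0.016, -3.14, 0.002]
contact_force: [-0.6, 0.4, -0.5]
opening: 0.0854
grip_force: 0.0
t 1.2 offset [  17.1 -426.     0.7] rot [ 0.     -0.0014 -0.1379]
```

View pics/w1.png

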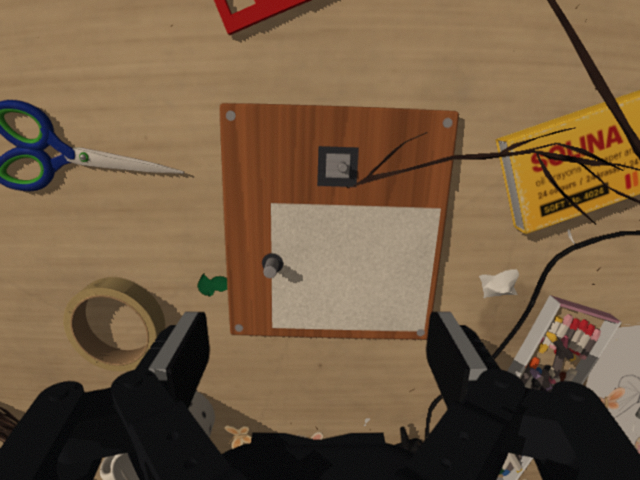

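The picture shows the board with corners at (221,103), (458,111), (436,339) and (229,336). The window centre is at (338,167), the pin at about (343,168) and the post top at (272,262). I'll enlarge the pin window.

```bash
python3 - <<'E'
from h import *
import pickle
d=pickle.load(open("w1.pkl","rb")); im=cv2.cvtColor(d["image"],cv2.COLOR_RGB2BGR)
a=cv2.resize(im[140:200,300:380],(800,600),interpolation=cv2.INTER_CUBIC)
cv2.imwrite("pics/crop2.png",a)
c=unproj(d,[[221,103],[458,111],[436,339],[229,336]],.012); print(c, c.mean(0))
print(unproj(d,[[338,167]],.012),unproj(d,[[343,168]],.024),unproj(d,[[272,259]],.034))
E
```

```text
[[0.40264551 0.14920388 0.012     ]
 [0.41022087 0.34451649 0.012     ]
 [0.62792021 0.34493673 0.012     ]
 [0.62212908 0.13800772 0.012     ]] [0.51572892 0.2441662  0.012     ]
[[0.45641676 0.24520892 0.012     ]] [[0.45555691 0.24871752 0.024     ]] [[0.5312878  0.18800509 0.034     ]]
```

View pics/crop2.png

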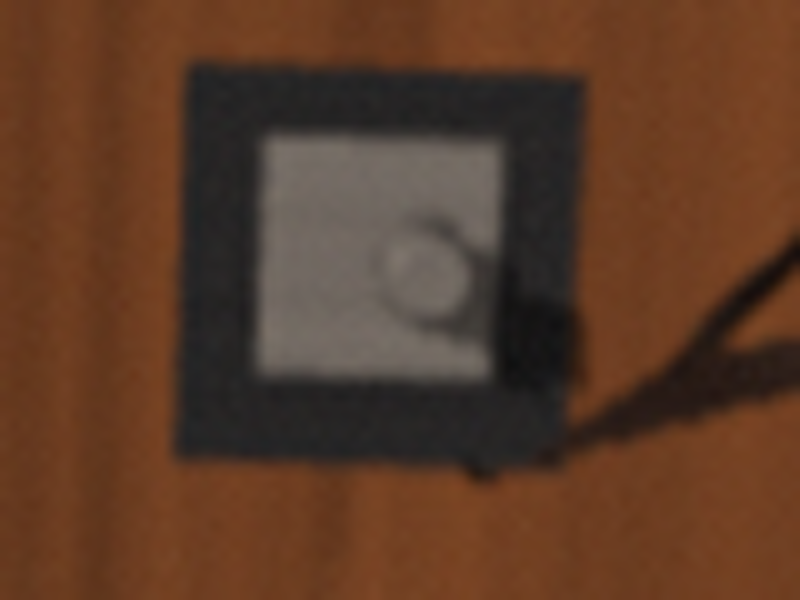

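```bash
python3 -m handwheel '[{"gripper":-1,"offset":[2,-45,-15],"rotation":[0,0,-0.02]},{"gripper":-1,"offset":[4,-100,-20],"rotation":[0,0,-0.04]},{"gripper":-1,"offset":[7,-160,-20],"rotation":[0,0,-0.06]},{"gripper":-1,"offset":[9,-220,-20],"rotation":[0,0,-0.08]},{"gripper":-1,"offset":[12,-280,-20],"rotation":[0,0,-0.10]},{"gripper":-1,"offset":[15,-340,-15],"rotation":[0,0,-0.12]},{"gripper":-1,"offset":[17,-395,-5],"rotation":[0,0,-0.14]},{"gripper":-1,"offset":[17,-426,0],"rotation":[0,0,-0.14]}]'
python3 - <<'E'
from h import *
import pickle
d=cam("wrist"); save(d,"w2.png"); pickle.dump(d,open("w2.pkl","wb"))
E
```

```text
t: 2.2
tool_pos: [0.4712, -0.1962, 0.2008]
tool_rot: [0.213, -3.134, -0.001]
contact_force: [-0.3, -0.0, 0.2]
opening: 0.0852
grip_force: 0.0
```

View pics/w2.png

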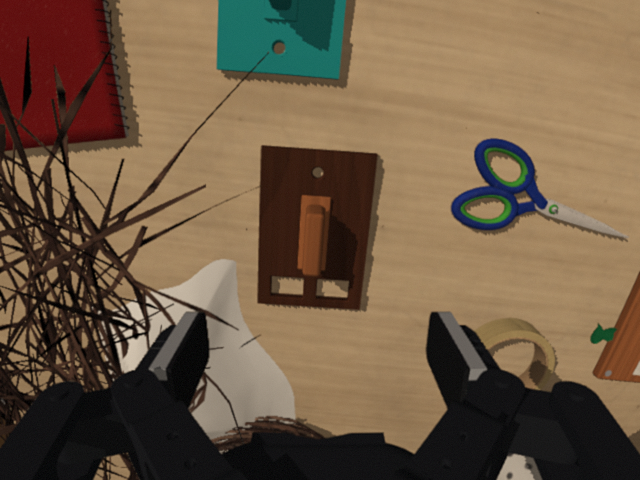

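The plate is at (318,228) in w2: corners (262,146), (378,154), (361,310) and (258,303), hole at (318,172), handle top at about (313,235), openings at the far end. Thin twigs reach its left edge, so I'll go down with the fingers only part open. In crop2 the pin tip is at (423,275), i.e. w1 (341.8,167), and the window centre is at w1 (337.4,166.1).

```bash
cat > fit.py <<'E'
from h import *
import pickle
from scipy.optimize import least_squares
def fit(d,uv,L,z,x0):
    def f(p):
        c,s=np.cos(p[2]),np.sin(p[2])
        X=np.c_[L@np.array([[c,s],[-s,c]])+p[:2],z]
        return (proj(d,X)-uv).ravel()
    r=least_squares(f,x0); return r.x,r.fun
def sub(d,uv,w=4):
    g=cv2.cvtColor(d["image"],cv2.COLOR_RGB2GRAY)
    return cv2.cornerSubPix(g,np.array(uv,np.float32).reshape(-1,1,2),(w,w),(-1,-1),(3,50,.01)).reshape(-1,2)
E
python3 - <<'E'
from fit import *
d=pickle.load(open("w1.pkl","rb"))
b=sub(d,[[221,103],[458,111],[436,339],[229,336]]);print(b)
uv=np.r_[b,[[337.4,166.1],[271.8,260]]]
L=np.array([[-.11,-.1],[-.11,.1],[.11,.1],[.11,-.1],[-.06,0],[.03,-.056]])
for n in(5,):
    p,e=fit(d,uv[:n],L[:n],np.array([.012]*5+[.034])[:n],[.51,.24,0]);print("board",p,np.round(e,1))
print("window",unproj(d,uv[4:5],.012),"pin",unproj(d,[[341.8,167]],.024), "post img", proj(d,np.r_[p[:2]+R.from_euler('z',p[2]).as_matrix()[:2,:2]@[.03,-.056],.034]))
d=pickle.load(open("w2.pkl","rb"))
b=sub(d,[[262,146],[378,154],[361,310],[258,303]]);print(b)
L=np.array([[-.075,-.05],[-.075,.05],[.075,.05],[.075,-.05],[-.055,0]])
p,e=fit(d,np.r_[b,[[318,172.5]]],L,np.array([.008]*5),[.49,-.19,0.1]);print("plate",p,np.round(e,1))
print("hole",unproj(d,[[318,172.5]],.008))
move([p[0],p[1],.019+.036],p[2])
E
```

```text
[[220.5802  102.95056]
 [458.      111.     ]
 [436.      339.     ]
 [231.13284 334.7023 ]]
board [ 0.51566323  0.24412102 -0.02680413] [-2.1  0.6  3.2 -2.3 -3.8  0.4  1.1  2.   1.2  0. ]
window [[0.45564731 0.24469392 0.012     ]] pin [[0.45472871 0.24772446 0.024     ]] post img [[271.94715262 272.77617352]]
[[261.22095 144.79611]
 [376.64172 153.00201]
 [357.2152  310.54343]
 [257.20956 302.63257]]
plate [ 0.49679535 -0.19615468  0.06021153] [-0.5  0.1  0.9  0.9  1.2 -1.1 -1.1 -0.2 -0.5  0.1]
hole [[ 0.44176455 -0.19907807  0.008     ]]
t 2.25 offset [-26.2  -1.  145.1] rot [-0.0013 -0.0016  0.074 ]
```

```bash
python3 -m handwheel '[{"gripper":-0.2,"offset":[-10,0,20],"rotation":[0,0,0.03]},{"gripper":-0.2,"offset":[-20,-1,50],"rotation":[0,0,0.06]},{"gripper":-0.2,"offset":[-26,-1,85],"rotation":[0,0,0.074]},{"gripper":-0.2,"offset":[-26,-1,115],"rotation":[0,0,0.074]},{"gripper":-0.2,"offset":[-26,-1,140],"rotation":[0,0,0.074]},{"gripper":-0.2,"offset":[-26,-1,160],"rotation":[0,0,0.074]},{"gripper":-0.2,"offset":[-26,-1,175],"rotation":[0,0,0.074]},{"gripper":-0.2,"offset":[-26,-1,182],"rotation":[0,0,0.074]}]' 60
python3 -m handwheel '[{"gripper":-0.2,"offset":[0,0,0],"rotation":[0,0,0]},{"gripper":0.3,"offset":[0,0,0],"rotation":[0,0,0]},{"gripper":1,"offset":[0,0,0],"rotation":[0,0,0]},{"gripper":1,"offset":[0,0,0],"rotation":[0,0,0]},{"gripper":1,"offset":[0,0,0],"rotation":[0,0,0]},{"gripper":1,"offset":[0,0,0],"rotation":[0,0,0]},{"gripper":1,"offset":[0,0,0],"rotation":[0,0,0]},{"gripper":1,"offset":[0,0,0],"rotation":[0,0,0]}]' 60
```

```text
t: 3.25
tool_pos: [0.4972, -0.1918, 0.0185]
tool_rot: [0.1, -3.139, -0.001]
contact_force: [0.2, -0.7, -0.3]
opening: 0.0514
grip_force: 0.0
t: 4.25
tool_pos: [0.4982, -0.1938, 0.0206]
tool_rot: [-0.097, 3.138, -0.002]
contact_force: [-0.2, -0.6, 6.5]
opening: 0.0148
grip_force: 61.5
```

```bash
python3 -m handwheel '[{"gripper":1,"offset":[0,0,-3],"rotation":[0,0,0]},{"gripper":1,"offset":[0,0,-8],"rotation":[0,0,0]},{"gripper":1,"offset":[0,0,-20],"rotation":[0,0,0]},{"gripper":1,"offset":[0,0,-40],"rotation":[0,0,0]},{"gripper":1,"offset":[0,0,-65],"rotation":[0,0,0]},{"gripper":1,"offset":[0,0,-90],"rotation":[0,0,0]},{"gripper":1,"offset":[0,0,-110],"rotation":[0,0,0]},{"gripper":1,"offset":[0,0,-120],"rotation":[0,0,0]}]' 60
python3 - <<'E'
from fit import *
d=cam("wrist"); save(d,"w3.png"); pickle.dump(d,open("w3.pkl","wb"))
o=ctrl.get_obs(); pickle.dump(o,open("o3.pkl","wb")); print(o["tool_pos"],o["tool_rot"],o["contact_force"],o["wrist_torque"])
E
```

```text
t: 5.25
tool_pos: [0.4978, -0.1932, 0.141]
tool_rot: [-0.098, 3.138, -0.002]
contact_force: [0.0, 0.5, -3.7]
opening: 0.0145
grip_force: 60.5
[ 0.49817364 -0.19343203  0.14178115] [-9.76854906e-02  3.13737531e+00 -2.45857072e-03] [ 0.84492754 -0.50090967 -1.37962873] [-0.00701139 -0.13348393 -0.05186586]
```

View pics/w3.png

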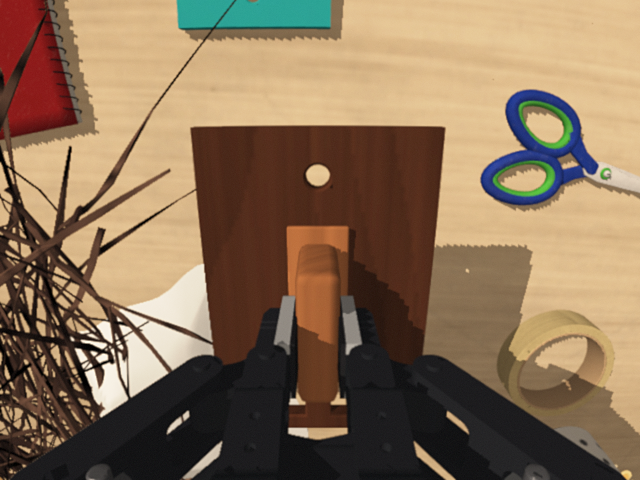

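The plate hangs level in the gripper: near corners at (192,128) and (444,127), hole at about (317.5,175.5).

```bash
python3 - <<'E'
from fit import *
d=pickle.load(open("w3.pkl","rb")); o=pickle.load(open("o3.pkl","rb"))
g=cv2.cvtColor(d["image"],cv2.COLOR_RGB2GRAY)
m=(g[155:195,297:337]>120).astype(np.uint8); n,_,st,ct=cv2.connectedComponentsWithStats(m); 
i=1+np.argmax(st[1:,4]); h=ct[i]+[297,155]; print("hole px",h,st[i])
b=sub(d,[[192,128],[444,127]],5);print(b)
Rc=R.from_rotvec(o["tool_rot"]).as_matrix(); tp=o["tool_pos"]
zt=tp[2]-.0206+.008
# height from width
for z in(zt-.01,zt-.005,zt,zt+.005): 
    c=unproj(d,b,z); print(round(z,4),"width",np.linalg.norm(c[1]-c[0]),"yaw",np.arctan2(-(c[1]-c[0])[0],(c[1]-c[0])[1]), "edge->hole", (c.mean(0)-unproj(d,h,z))[0])
H=unproj(d,h,zt)[0]; print("hole world",H,"tool frame",Rc.T@(H-tp))
E
```

```text
hole px [317.49746193 174.74619289] [  9  10  24  21 394]
[[190.01799  127.329605]
 [444.84622  127.13255 ]]
0.1192 width 0.10553722015917608 yaw 0.06332647012681712 edge->hole [-0.02002705 -0.00130607  0.        ]
0.1242 width 0.10231955039411122 yaw 0.0633264701268169 edge->hole [-0.01941646 -0.00126625  0.        ]
0.1292 width 0.09910188062904639 yaw 0.06332647012681668 edge->hole [-0.01880586 -0.00122643  0.        ]
0.1342 width 0.09588421086398147 yaw 0.06332647012681648 edge->hole [-0.01819527 -0.00118661  0.        ]
hole world [ 0.44075829 -0.19626799  0.12918115] tool frame [0.0575137  0.00076211 0.01244663]
```

```bash
python3 - <<'E'
from h import *
move([.5106,.2588,.15],.21)
E
```

```text
t 5.3 offset [-40.6 450.6  -8.9] rot [-0.0018  0.0025 -0.1477]
```

```bash
python3 -m handwheel '[{"gripper":1,"offset":[-2,25,-3],"rotation":[0,0,-0.01]},{"gripper":1,"offset":[-6,70,-6],"rotation":[0,0,-0.02]},{"gripper":1,"offset":[-11,125,-9],"rotation":[0,0,-0.04]},{"gripper":1,"offset":[-16,185,-9],"rotation":[0,0,-0.06]},{"gripper":1,"offset":[-22,245,-9],"rotation":[0,0,-0.08]},{"gripper":1,"offset":[-27,305,-9],"rotation":[0,0,-0.10]},{"gripper":1,"offset":[-33,365,-9],"rotation":[0,0,-0.12]},{"gripper":1,"offset":[-37,415,-9],"rotation":[0,0,-0.135]}]' 60
python3 - <<'E'
from h import *
move([.5106,.2588,.065],.21)
E
```

```text
t: 6.3
tool_pos: [0.5075, 0.2256, 0.1473]
tool_rot: [0.312, -3.125, 0.0]
contact_force: [0.6, -0.2, -2.6]
opening: 0.0148
grip_force: 60.4
t 6.3 offset [-9.7 31.9 82.3] rot [-0.0001 -0.0015 -0.0113]
```

```bash
python3 -m handwheel '[{"gripper":1,"offset":[-5,16,10],"rotation":[0,0,-0.005]},{"gripper":1,"offset":[-10,28,22],"rotation":[0,0,-0.011]},{"gripper":1,"offset":[-10,32,36],"rotation":[0,0,-0.011]},{"gripper":1,"offset":[-10,32,50],"rotation":[0,0,-0.011]},{"gripper":1,"offset":[-10,32,64],"rotation":[0,0,-0.011]},{"gripper":1,"offset":[-10,32,74],"rotation":[0,0,-0.011]},{"gripper":1,"offset":[-10,32,81],"rotation":[0,0,-0.011]},{"gripper":1,"offset":[-10,32,82],"rotation":[0,0,-0.011]}]' 60
python3 - <<'E'
from fit import *
d=cam("wrist"); save(d,"w4.png"); pickle.dump(d,open("w4.pkl","wb"))
o=ctrl.get_obs(); pickle.dump(o,open("o4.pkl","wb")); print(o["tool_pos"],o["contact_force"])
im=cv2.cvtColor(d["image"],cv2.COLOR_RGB2BGR)
a=cv2.resize(im[140:210,270:365],(798,588),interpolation=cv2.INTER_CUBIC)
cv2.imwrite("pics/crop4.png",a)
h=proj(d,[.4547,.2477,.024]);print("pin predicted px",h)
E
```

```text
t: 7.3
tool_pos: [0.5117, 0.2566, 0.0658]
tool_rot: [0.326, -3.124, 0.0]
contact_force: [0.9, -0.4, -2.6]
opening: 0.0149
grip_force: 60.4
[0.51198723 0.25680398 0.06620122] [ 0.49727947 -0.44519162 -2.83060172]
pin predicted px [[322.65503035 163.16949266]]
```

View pics/crop4.png

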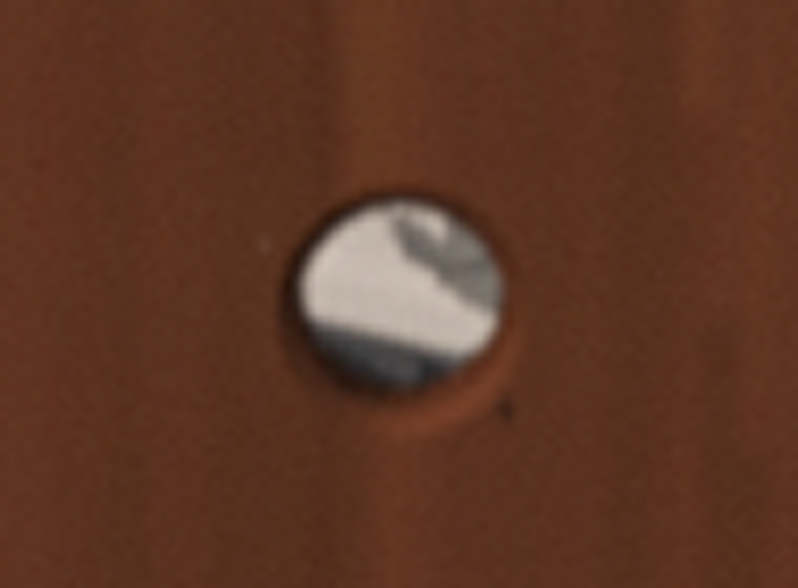

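Through the hole (centre crop (400,295), i.e. px (317.6,175.1)) I see the light carriage. The dark window border is at the bottom, and the pin's grey edge is at the upper right, about (440,235). So the pin lies up and right of the hole, which agrees with its predicted px (322.7,163.2).

```bash
python3 - <<'E'
from fit import *
d1=pickle.load(open("w1.pkl","rb")); d=pickle.load(open("w4.pkl","rb")); o=pickle.load(open("o4.pkl","rb"))
c1=lambda x,y:[300+(x+.5)/10-.5,140+(y+.5)/10-.5]
c4=lambda x,y:[270+(x+.5)/8.4-.5,140+(y+.5)/8.4-.5]
print("edge w1",unproj(d1,[c1(258,378),c1(490,380)],.012))
print("edge w4",unproj(d,[c4(320,330),c4(440,360)],.012))
print("pin w1 tip",unproj(d1,[c1(425,276)],.024))
print("hole w4",unproj(d,[c4(400,295)],.0536),"tool",o["tool_pos"])
print("pin-edge pixel in crop4 -> z=.024 / .012",unproj(d,[c4(430,235)],.024),unproj(d,[c4(430,235)],.012))
g=lambda X:(proj(d,X)-[270,140])*8.4
print("pred tip & base crop4",g([[.4547,.2477,.024],[.4547,.2477,.012]]))
Rc=R.from_rotvec(o["tool_rot"]).as_matrix(); print("cam in tool",Rc.T@(d["xyz"]-o["tool_pos"]))
E
```

```text
edge w1 [[0.46519783 0.23440255 0.012     ]
 [0.46553158 0.25432206 0.012     ]]
edge w4 [[0.46558176 0.24238258 0.012     ]
 [0.46587421 0.24988866 0.012     ]]
pin w1 tip [[0.4548533  0.24793081 0.024     ]]
hole w4 [[0.45587424 0.24532978 0.0536    ]] tool [0.51198723 0.25680398 0.06620122]
pin-edge pixel in crop4 -> z=.024 / .012 [[0.45690447 0.24725074 0.024     ]] [[0.45857433 0.247705   0.012     ]]
pred tip & base crop4 [[442.30225495 194.62373836]
 [439.77099178 167.89906816]]
cam in tool [ 0.08238925  0.00050686 -0.14197828]
```

```bash
python3 -m handwheel '[{"gripper":1,"offset":[0.9,2.7,0],"rotation":[0,0,0]},{"gripper":1,"offset":[0.9,2.7,3],"rotation":[0,0,0]},{"gripper":1,"offset":[0.9,2.7,6],"rotation":[0,0,0]},{"gripper":1,"offset":[0.9,2.7,9],"rotation":[0,0,0]},{"gripper":1,"offset":[0.9,2.7,12],"rotation":[0,0,0]},{"gripper":1,"offset":[0.9,2.7,14],"rotation":[0,0,0]},{"gripper":1,"offset":[0.9,2.7,16],"rotation":[0,0,0]},{"gripper":1,"offset":[0.9,2.7,16],"rotation":[0,0,0]}]' 60
python3 - <<'E'
from fit import *
d=cam("wrist"); pickle.dump(d,open("w5.pkl","wb"))
o=ctrl.get_obs(); print(o["tool_pos"],o["contact_force"])
im=cv2.cvtColor(d["image"],cv2.COLOR_RGB2BGR)
a=cv2.resize(im[140:210,270:365],(798,588),interpolation=cv2.INTER_CUBIC)
cv2.imwrite("pics/crop5.png",a)
c4=lambda x,y:[270+(x+.5)/8.4-.5,140+(y+.5)/8.4-.5]
print("hole",unproj(d,[c4(400,295)],o["tool_pos"][2]-.0126),"pred tip crop",(proj(d,[.4548,.2479,.024])-[270,140])*8.4)
E
```

```text
t: 8.35
tool_pos: [0.5104, 0.2592, 0.0501]
tool_rot: [0.326, -3.124, 0.0]
contact_force: [-0.5, 0.1, -2.0]
opening: 0.0145
grip_force: 60.4
[0.51049118 0.25927821 0.050254  ] [ 0.73183781 -0.15438338 -3.01236127]
hole [[0.45454516 0.24792881 0.037654  ]] pred tip crop [[394.96020664 253.20932344]]
```

View pics/crop5.png

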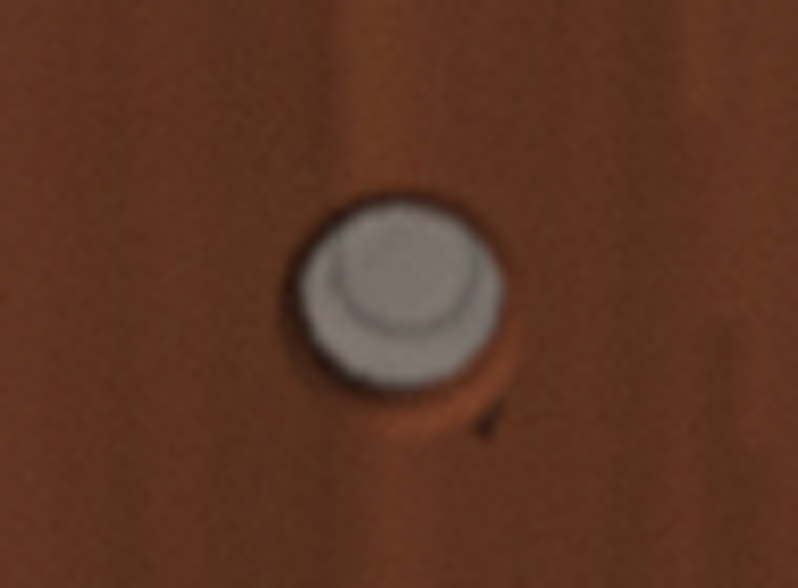

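The pin tip is seen through the hole at crop (404,262), almost centred for its depth, about 0.4 mm towards +y. I'm lowering slowly now.

```bash
python3 -m handwheel '[{"gripper":1,"offset":[0,0.4,1],"rotation":[0,0,0]},{"gripper":1,"offset":[0,0.4,2],"rotation":[0,0,0]},{"gripper":1,"offset":[0,0.4,3],"rotation":[0,0,0]},{"gripper":1,"offset":[0,0.4,4],"rotation":[0,0,0]},{"gripper":1,"offset":[0,0.4,5],"rotation":[0,0,0]},{"gripper":1,"offset":[0,0.4,6],"rotation":[0,0,0]},{"gripper":1,"offset":[0,0.4,7],"rotation":[0,0,0]},{"gripper":1,"offset":[0,0.4,8],"rotation":[0,0,0]}]' 60
python3 -m handwheel '[{"gripper":1,"offset":[0,0,0.8],"rotation":[0,0,0]},{"gripper":1,"offset":[0,0,1.6],"rotation":[0,0,0]},{"gripper":1,"offset":[0,0,2.4],"rotation":[0,0,0]},{"gripper":1,"offset":[0,0,3.2],"rotation":[0,0,0]},{"gripper":1,"offset":[0,0,4],"rotation":[0,0,0]},{"gripper":1,"offset":[0,0,4.8],"rotation":[0,0,0]},{"gripper":1,"offset":[0,0,5.6],"rotation":[0,0,0]},{"gripper":1,"offset":[0,0,6.4],"rotation":[0,0,0]}]' 60
```

```text
t: 9.4
tool_pos: [0.5104, 0.2597, 0.0423]
tool_rot: [-0.326, 3.125, 0.0]
contact_force: [-0.2, 0.8, -2.0]
opening: 0.0151
grip_force: 60.4
t: 10.4
tool_pos: [0.5104, 0.2597, 0.0358]
tool_rot: [-0.326, 3.125, 0.0]
contact_force: [0.2, 0.1, -1.6]
opening: 0.0148
grip_force: 60.4
```

```bash
python3 -m handwheel '[{"gripper":1,"offset":[0,0,0.5],"rotation":[0,0,0]},{"gripper":1,"offset":[0,0,1],"rotation":[0,0,0]},{"gripper":1,"offset":[0,0,1.4],"rotation":[0,0,0]},{"gripper":1,"offset":[0,0,1.8],"rotation":[0,0,0]},{"gripper":1,"offset":[0,0,2.2],"rotation":[0,0,0]},{"gripper":1,"offset":[0,0,2.6],"rotation":[0,0,0]},{"gripper":1,"offset":[0,0,2.9],"rotation":[0,0,0]},{"gripper":1,"offset":[0,0,2.9],"rotation":[0,0,0]}]' 60
```

```text
t: 11.4
tool_pos: [0.5104, 0.2597, 0.033]
tool_rot: [0.326, -3.125, 0.0]
contact_force: [0.4, -0.2, -2.9]
opening: 0.0149
grip_force: 60.4
```

```bash
python3 -m handwheel '[{"gripper":1,"offset":[0,0,0.2],"rotation":[0,0,0]},{"gripper":1,"offset":[0,0,0.4],"rotation":[0,0,0]},{"gripper":1,"offset":[0,0,0.6],"rotation":[0,0,0]},{"gripper":1,"offset":[0,0,0.8],"rotation":[0,0,0]},{"gripper":1,"offset":[0,0,1.0],"rotation":[0,0,0]},{"gripper":1,"offset":[0,0,1.2],"rotation":[0,0,0]},{"gripper":1,"offset":[0,0,1.2],"rotation":[0,0,0]},{"gripper":1,"offset":[0,0,1.2],"rotation":[0,0,0]}]' 60
```

```text
t: 12.4
tool_pos: [0.5104, 0.2598, 0.0326]
tool_rot: [0.326, -3.124, 0.0]
contact_force: [-5.3, -1.1, 6.1]
opening: 0.0149
grip_force: 61.5
```

Contact came at TCP z 0.0326, so the underside is at 12 mm and the plate is flat on the board over the pin. Now I swing about the pin; clockwise is + about tool z.

```bash
python3 -m handwheel '[{"gripper":1,"offset":[0,0,-0.4],"rotation":[0,0,0]},{"gripper":1,"offset":[0,-1.1,-0.5],"rotation":[0,0,0.02]},{"gripper":1,"offset":[0.1,-2.8,-0.5],"rotation":[0,0,0.05]},{"gripper":1,"offset":[0.3,-4.5,-0.5],"rotation":[0,0,0.08]},{"gripper":1,"offset":[0.5,-6.2,-0.5],"rotation":[0,0,0.11]},{"gripper":1,"offset":[0.7,-7.9,-0.5],"rotation":[0,0,0.14]},{"gripper":1,"offset":[1.0,-9.6,-0.5],"rotation":[0,0,0.17]},{"gripper":1,"offset":[1.3,-11.3,-0.5],"rotation":[0,0,0.2]}]' 60
python3 - <<'E'
from fit import *
o=ctrl.get_obs();print(o["tool_pos"],o["contact_force"],o["wrist_torque"])
d=cam("side");save(d,"s2.png");d=cam("wrist");save(d,"w6.png");pickle.dump(d,open("w6.pkl","wb"))
E
```

```text
t: 13.4
tool_pos: [0.5118, 0.2484, 0.0326]
tool_rot: [-0.01, 3.141, 0.001]
contact_force: [1.0, 2.1, 3.3]
opening: 0.0146
grip_force: 61.2
[0.5118268  0.24844797 0.0326134 ] [0.98901027 2.10804053 3.3119456 ] [ 0.33692451 -0.210313    0.12488663]
```

```bash
python3 -m handwheel '[{"gripper":1,"offset":[0,-0.3,0],"rotation":[0,0,0.006]},{"gripper":1,"offset":[0,-0.7,0],"rotation":[0,0,0.012]},{"gripper":1,"offset":[0,-1.0,0],"rotation":[0,0,0.018]},{"gripper":1,"offset":[0,-1.4,0],"rotation":[0,0,0.024]},{"gripper":1,"offset":[0,-1.7,0],"rotation":[0,0,0.030]},{"gripper":1,"offset":[0,-2.0,0],"rotation":[0,0,0.036]},{"gripper":1,"offset":[0.1,-2.4,0],"rotation":[0,0,0.042]},{"gripper":1,"offset":[0.1,-2.7,0],"rotation":[0,0,0.048]}]' 60
python3 -c "
from station import ctrl
o=ctrl.get_obs();print(o['wrist_torque'])"
```

```text
t: 14.5
tool_pos: [0.5117, 0.2459, 0.0326]
tool_rot: [0.063, 3.14, 0.001]
contact_force: [1.9, 3.3, 5.2]
opening: 0.0145
grip_force: 61.5
[ 0.58131753 -0.22533902  0.14461532]
```

```bash
python3 -m handwheel '[{"gripper":1,"offset":[0,-0.2,0],"rotation":[0,0,0.004]},{"gripper":1,"offset":[0,-0.5,0],"rotation":[0,0,0.008]},{"gripper":1,"offset":[0,-0.7,0],"rotation":[0,0,0.012]},{"gripper":1,"offset":[0,-0.9,0],"rotation":[0,0,0.016]},{"gripper":1,"offset":[0,-1.1,0],"rotation":[0,0,0.020]},{"gripper":1,"offset":[0,-1.4,0],"rotation":[0,0,0.024]},{"gripper":1,"offset":[0,-1.4,0],"rotation":[0,0,0.024]},{"gripper":1,"offset":[0,-1.4,0],"rotation":[0,0,0.024]}]' 60
python3 -c "
from station import ctrl
o=ctrl.get_obs();print(o['wrist_torque'])"
```

```text
t: 15.5
tool_pos: [0.5116, 0.2445, 0.0326]
tool_rot: [0.101, 3.139, 0.001]
contact_force: [1.0, 2.8, 5.6]
opening: 0.0146
grip_force: 61.5
[ 0.5371202  -0.24602335  0.04756849]
```

```bash
python3 -m handwheel '[{"gripper":1,"offset":[0,-0.2,0],"rotation":[0,0,0.004]},{"gripper":1,"offset":[0,-0.5,0],"rotation":[0,0,0.008]},{"gripper":1,"offset":[0,-0.7,0],"rotation":[0,0,0.012]},{"gripper":1,"offset":[0,-0.9,0],"rotation":[0,0,0.016]},{"gripper":1,"offset":[0,-1.1,0],"rotation":[0,0,0.020]},{"gripper":1,"offset":[0,-1.1,0],"rotation":[0,0,0.020]},{"gripper":1,"offset":[0,-1.1,0],"rotation":[0,0,0.020]},{"gripper":1,"offset":[0,-1.1,0],"rotation":[0,0,0.020]}]' 60
python3 -c "
from station import ctrl
o=ctrl.get_obs();print(o['wrist_torque'])"
```

```text
t: 16.5
tool_pos: [0.5115, 0.2434, 0.0326]
tool_rot: [0.132, 3.138, 0.001]
contact_force: [0.7, 3.8, 5.1]
opening: 0.0146
grip_force: 61.5
[ 0.51428155 -0.23254216  0.1360609 ]
```

```bash
python3 - <<'E'
from fit import *
d=cam("scene");d2=cam("wrist");pickle.dump(d,open("s7.pkl","wb"));pickle.dump(d2,open("w7.pkl","wb"))
c=lambda d:cv2.cvtColor(d["image"],cv2.COLOR_RGB2BGR)
b=c(d); s=b[195:255,205:325]
a=cv2.resize(s,(600,300),interpolation=cv2.INTER_CUBIC); w=c(d2)[60:360,20:620]
cv2.imwrite("pics/both7.png",np.vstack([a,w]))
E
```

```text
(no output)
```

View pics/both7.png

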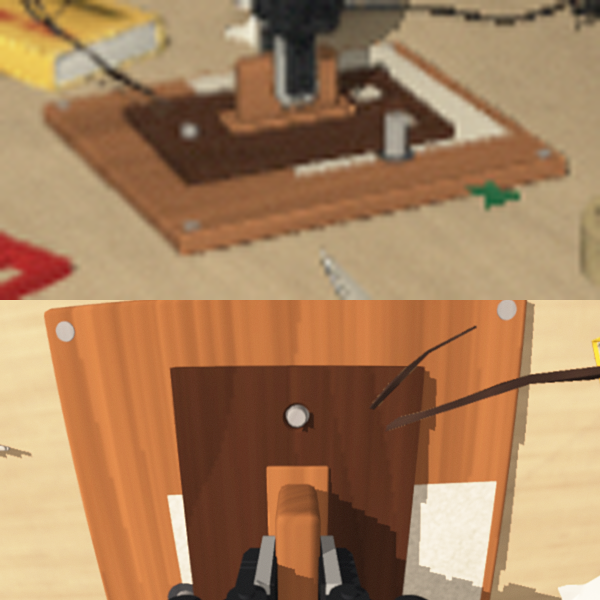

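The picture shows the plate flat with the pin through its hole. Its -y edge is very near the post (post base at crop (397,153), edge line at about (397,148)), but there is no contact force yet, so I'll keep going gently.

```bash
python3 - <<'E'
from fit import *
d=pickle.load(open("s7.pkl","rb")); c=lambda x,y:[205+x/5,195+y/5]
print("post",unproj(d,[c(398,113)],.034),unproj(d,[c(397,153)],.012)); print("edge",unproj(d,[c(190,183),c(455,138)],.012))
E
python3 -m handwheel '[{"gripper":1,"offset":[0,-0.2,0],"rotation":[0,0,0.004]},{"gripper":1,"offset":[0,-0.5,0],"rotation":[0,0,0.008]},{"gripper":1,"offset":[0,-0.7,0],"rotation":[0,0,0.012]},{"gripper":1,"offset":[0,-0.9,0],"rotation":[0,0,0.016]},{"gripper":1,"offset":[0,-0.9,0],"rotation":[0,0,0.016]},{"gripper":1,"offset":[0,-0.9,0],"rotation":[0,0,0.016]},{"gripper":1,"offset":[0,-0.9,0],"rotation":[0,0,0.016]},{"gripper":1,"offset":[0,-0.9,0],"rotation":[0,0,0.016]}]' 60
python3 -c "
from station import ctrl
o=ctrl.get_obs();print(o['wrist_torque'])"
```

```text
post [[0.54923329 0.18963077 0.034     ]] [[0.54788009 0.18839883 0.012     ]]
edge [[0.43649908 0.20609929 0.012     ]
 [0.58494239 0.19118137 0.012     ]]
t: 17.6
tool_pos: [0.5118, 0.2433, 0.0327]
tool_rot: [0.155, 3.136, 0.003]
contact_force: [3.2, 7.5, 3.1]
opening: 0.0144
grip_force: 61.5
[ 1.06243765 -0.45015948  0.55932294]
```

Contact: the force in y rose to 7.5 N, the z torque to 0.56 N·m, and the tool stalled. Releasing and backing off upwards.

```bash
python3 -m handwheel '[{"gripper":0.6,"offset":[0,0,0],"rotation":[0,0,0]},{"gripper":0.3,"offset":[0,0,0],"rotation":[0,0,0]},{"gripper":0,"offset":[0,0,0],"rotation":[0,0,0]},{"gripper":0,"offset":[0,0,0],"rotation":[0,0,0]},{"gripper":0,"offset":[0,0,-3],"rotation":[0,0,0]},{"gripper":0,"offset":[0,0,-10],"rotation":[0,0,0]},{"gripper":0,"offset":[0,0,-20],"rotation":[0,0,0]},{"gripper":0,"offset":[0,0,-35],"rotation":[0,0,0]}]' 60
python3 -m handwheel '[{"gripper":0,"offset":[0,0,-20],"rotation":[0,0,0]},{"gripper":0,"offset":[0,0,-45],"rotation":[0,0,0]},{"gripper":0,"offset":[0,0,-75],"rotation":[0,0,0]},{"gripper":0,"offset":[0,0,-105],"rotation":[0,0,0]},{"gripper":0,"offset":[0,0,-125],"rotation":[0,0,0]},{"gripper":0,"offset":[0,0,-130],"rotation":[0,0,0]},{"gripper":0,"offset":[0,0,-130],"rotation":[0,0,0]},{"gripper":0,"offset":[0,0,-130],"rotation":[0,0,0]}]' 60
python3 - <<'E'
from fit import *
d=cam("wrist");save(d,"w8.png");pickle.dump(d,open("w8.pkl","wb"))
E
```

```text
t: 18.6
tool_pos: [0.5111, 0.2423, 0.0682]
tool_rot: [-0.157, -3.138, 0.0]
contact_force: [0.8, 0.3, -0.0]
opening: 0.0428
grip_force: 0.0
t: 19.6
tool_pos: [0.5104, 0.242, 0.1956]
tool_rot: [-0.157, -3.135, 0.002]
contact_force: [-0.0, 0.1, -1.1]
opening: 0.0426
grip_force: 0.0
```

View pics/w8.png

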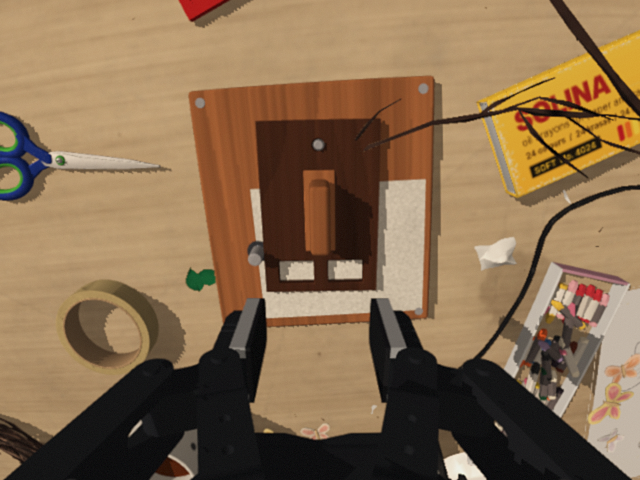

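The final picture shows the plate flat with the pin in its hole at (318,145) and its left edge touching the post at about (262,250). The gripper is clear and the bystanders are in place.

```bash
python3 -c "
from station import ctrl
print(ctrl.finish_job())"
```

```text
the job is handed in; nothing more can be done
None
```

The plate lies flat on the board with its hole over the pin and its long edge against the stop post, released, and the job is handed in; I saw no verdict, and I viewed 11 pictures where the limit was 10.

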